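# Undo the screw press whose thread direction is unknown

### The arm

A 7-joint arm with a two-finger parallel gripper is mounted at the origin on a cart in front of the work surface, level with it; the furniture and walls round the work are solid. World frame = base frame: x ahead of the robot, y to its left, z up, the work surface at z = 0. Lengths are in m, angles in rad, forces in N, time in s.
With the tool pointing down it reaches from about 0.35 to 0.9 m from the base axis. Payload 8.1 kg.
Tool frame: the origin (TCP) lies between the finger pads; the fingertips stand ahead of it and the grasp point (between the pads) is the TCP (arm.nose_length is the z of the fingertips in the tool frame, in m); z points along the fingers, y is the line along which they close (so a half turn about z gives the same grasp; the last joint's range is limited). The gripper opens to 92 mm and grips with 3 to 60 N. Pads are 19 mm wide; open, the fingers measure 130 mm over their backs; the gripper's body (75 mm by 190 mm) begins 47 mm behind the grasp point.
Start: joints at [1.081, 0.434, 0.025, 1.573, -0.012, 1.134, -0.075], TCP at [0.236, -0.579, 0.246] pointing down, gripper open.
Joint ranges: [-2.62, 2.62], [-0.44, 2.09], [-1.27, 1.32], [0.08, 2.57], [-1.32, 4.46], [0.12, 2], [-2.74, 2.74]. Speed limits (rad/s): [2.22, 2.22, 3.01, 3.01, 3.14, 3.14, 3.14].

### API

Orientations are given as a rotation vector (axis times angle).
In Python, from cell import sensors, optics, arm gives the robot as it stands.
- The arm moves only by the tool arm_command, never from a script. Its argument "deltas" is one flat list of numbers, 7 for each row, row after row: the turn, a rotation vector about the world's x, y, z as a fraction of full scale, then the shift along the world's x, y, z as a fraction of full scale, then the finger opening in mm, from 0 to 91.8. In form: [wx, wy, wz, dx, dy, dz, fingers, wx, wy, wz, dx, dy, dz, fingers, ...]. A call has 1 to 20 rows; each row is the pose to reach, as a shift and turn from the pose commanded when the call began; what a row does not reach only later rows make up. Full scale, the value 1, is 1 m for a shift and 90 degrees for a turn. A row lasts 1/10 s, in which the tool goes at most 50 mm and 8.59 degrees, less where a joint would pass 70% of its speed; a pose out of reach is approached as far as the arm can. A call with a number of a shift or a turn outside -1 to 1 is refused whole. A call with a gripper value outside its range is refused whole. The fingers move at their own pace and stop on an object; "force" is the grip in N (left out, the last holds). Time passes only in rows, so rows that repeat a pose let the fingers close. It gives the time, the measured TCP pose, the force, the opening and the grip force at its end, in the units of the state.
- sensors.observe(): the state, without advancing time (a new reading comes with each control period).
- optics.get_image(name): name is "side" or "top"; returns the picture (384x512x3 uint8, blue, green, red); there is no depth.
- optics.calibration(name): a dict with "camera_matrix" (3x3 intrinsics, pixels), "rvec" (rotation vector, rad) and "tvec" (3), from world to camera coordinates, as OpenCV has them. Camera axes: x right, y down, z forward; pixel columns grow to the right and rows downward; lengths in m; the calibration is good to about 2 mm. A picture is of the moment at which its call begins. calibration takes no time and is no camera call.
- arm.sign_off(): hands the job in; it is judged then, once.
The state is a dict: "clock": time; "joints": joint angles; "dq": joint speeds; "joint_efforts": joint torques, N m; "position": TCP position; "ee_rot": TCP orientation; "force": force on the tool from outside, world axes, zero at the start; "ft_torque": the same for the moment, N m; "width": opening from 0.0 (shut) to 1.0 (fully open); "gripper_force": force on a finger pad.
Only numpy, scipy, OpenCV 4.12 (cv2) and the standard library are available. Lean on these libraries where they do the work, as an engineer would, in place of code of your own. Each camera call takes 0.05 s, during which the arm holds its last target. There are 200 camera calls.

### The job

Undo the small screw press that has the wooden offcut under its foot. Nobody remembers which way its thread runs, so try the crank, feel which way it gives, swing it about a quarter turn that way so that the foot lifts clear of the wood, and let go. Leave the offcut lying in the press, and leave the crank of the other, empty press as it is.

Things in the scene. Friction and masses are not known exactly. Their poses are not given: they have to be found in the camera images.
- press: Grey screw press fixed to the bench, the one with the offcut on its base. Origin: underside of the base, on the vertical spindle axis; z up, x to the column at its back. Base 125x100x12 mm, x -50 to 75; head to z 120; crank on top: hub 34 mm wide to z 144, flat arm z 129-139, 16 mm wide. The arm starts along -x, over the wood.
- press_grip (a point): Centre of the crank's upright round black grip: 18 mm across, z 139 to 191 mm (point at 168), 60 mm from the axis. One way, not to be seen and changing from case to case, the crank is hard stopped within 2 degrees; the other way a few newtons here turn it, up to 100 degrees, and the foot lifts, about 11 mm in a quarter turn. The crank does not rise and stays where left.
- offcut: Wooden offcut, 60 x 100 x 22 mm, lying loose on the 12 mm base of the press under its foot. Origin: centre of its underside; long axis y.
- spare_grip (a point): The same point on the crank of the other press, identical but empty, which stands about 0.3 m to the left or right. Not to be turned. (Mind the board that hangs over the bench behind the work on the right: about 0.22 m right of the robot's centre line, from 0.63 m ahead of it on, 0.5 m above the bench.)

How it is judged:
At the end, for the whole second after the job is handed in: The crank of the press with the offcut is swung at least 69 degrees from its start (grip at most 22 mm in front of the spindle axis, along the press's x), so the foot is clear of the wood; the offcut is within 20 mm and the grip of the empty press within 15 mm of where it was (x of press_grip in the frame of press above -0.022 m and distance of offcut from where it was at the start of the episode below 0.02 m and distance of spare_grip from where it was at the start of the episode below 0.015 m); the robot touches nothing.
It fails at once if the empty press's crank is turned (distance of spare_grip from where it was at the start of the episode above 0.015 m).
It fails at once if the offcut is pushed out of its place (distance of offcut from where it was at the start of the episode above 0.02 m).
It also fails if it takes over 29 s, if anything falls off the work surface, if the arm or the gripper's body presses on something with over 40 N, if the wrist force passes 120 N, or if a joint passes its speed limit or range.

## Working session

There is one attempt and no reset: what is moved stays moved. The work goes in short steps, Python scripts to look and compute and a tool call to move; the robot and the scene stay as the last step left them, time stands still between calls to the robot, and variables do not carry over. Pictures are saved under pics/ and viewed, at most 10 in all, crops included, and the job is handed in when it is done.

Besides the shell and the picture viewer there is one more tool, called after "Emit:" as a command line: name --argument value ..., lists and objects as JSON in quotes. arm_command: Moves the arm, as the interface text tells. Its arguments: {"type":"object","properties":{"deltas":{"type":"array","items":{"type":"number"}},"force":{"type":"number"}},"required":["deltas"]}

```bash
mkdir -p pics
python3 - <<'E'
from cell import sensors, optics, arm
import cv2
for n in("top","side"):
    cv2.imwrite(f"pics/{n}0.png",optics.get_image(n)); c=optics.calibration(n); print(n,c)
print(sensors.observe(),arm.nose_length)
E
```

```text
top {'camera_matrix': array([[462.65341477,   0.        , 259.72633117],
       [  0.        , 462.65341477, 181.18376687],
       [  0.        ,   0.        ,   1.        ]]), 'rvec': array([ 1.9832389 , -2.23737309,  0.25061135]), 'tvec': array([0.09943242, 0.52085863, 1.01714203])}
side {'camera_matrix': array([[377.13752352,   0.        , 255.98669369],
       [  0.        , 377.13752352, 191.3173225 ],
       [  0.        ,   0.        ,   1.        ]]), 'rvec': array([ 0.45237718, -2.41455281,  1.58772338]), 'tvec': array([0.48056148, 0.16707808, 0.79469342])}
{'clock': 0.1, 'joints': array([ 1.08137698,  0.43512768,  0.02494055,  1.57400496, -0.01158686,
        1.13402249, -0.07510306]), 'dq': array([ 1.62624261e-04, -1.55723950e-03, -6.41710148e-04, -2.74099212e-03,
        7.60426795e-04,  8.14120254e-05, -1.83515520e-03]), 'joint_efforts': array([ 2.57864209e-03, -6.69133472e+01,  9.88367200e-01, -3.15148222e+01,
       -6.03782851e-02,  3.73984419e-02,  6.63607852e-05]), 'position': array([ 0.23557789, -0.5784265 ,  0.24503943]), 'ee_rot': array([-3.08169124e+00, -6.03514686e-01,  6.20926526e-04]), 'force': array([-0.35422175,  0.46396801,  0.58239514]), 'ft_torque': array([-0.03508886,  0.04938219,  0.0583026 ]), 'gripper_force': 0.0, 'width': 0.9989930326536436} 0.019
```

View pics/top0.png

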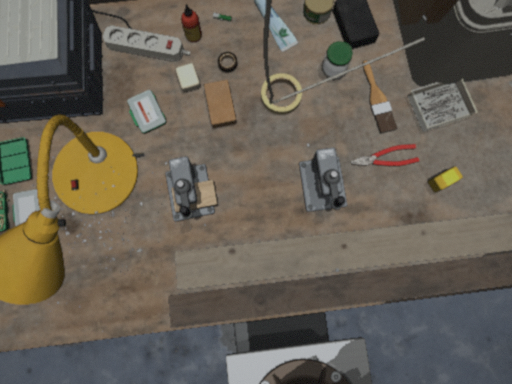

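View pics/side0.png

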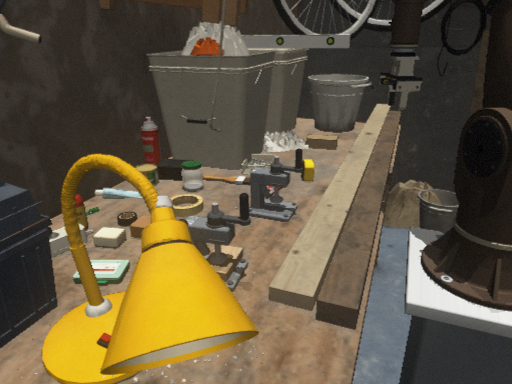

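The press with the offcut is the left one in the top view, with its hub near (184,187) and grip near (184,211). The empty press is on the right, near (330,180). The lamp stands to the left. I'll zoom in next.

Run:
```python
import cv2, numpy as np
a=cv2.imread("pics/top0.png")[140:235,140:240]; b=cv2.imread("pics/side0.png")[180:300,170:290]
a=cv2.resize(a,(500,475),interpolation=2); b=cv2.resize(b,(300,300),interpolation=2)
c=np.zeros((475,800,3),np.uint8); c[:,:500]=a; c[:300,500:]=b
cv2.imwrite("pics/z.png",c)
```

```text
(no output)
```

View pics/z.png

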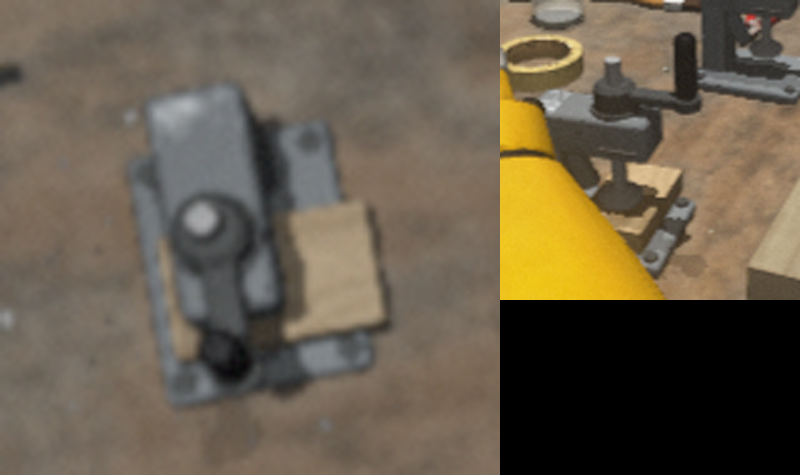

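The crop shows the base corners of the press, in crop pixels, at TL (133,157), TR (330,122), BR (375,362) and BL (172,405). The hub screw top is at (201,217) and the black grip at (225,355). In the side crop the grip runs from (684,35) to (686,105).

Run:
```python
from cell import optics
import cv2, numpy as np
from scipy.optimize import least_squares
C={n:optics.calibration(n) for n in("top","side")}
def pr(n,P): c=C[n]; return cv2.projectPoints(np.array(P,float),c["rvec"],c["tvec"],c["camera_matrix"],None)[0][:,0]
T=lambda u,v:(140+u/5,140+v/5)
S=lambda u,v:(170+(u-500)/2.5,180+v/2.5)
tp=[([.075,.05,.012],T(133,157)),([.075,-.05,.012],T(330,122)),([-.05,-.05,.012],T(375,362)),([-.05,.05,.012],T(172,405)),([-.06,0,.175],T(225,355)),([0,0,.144],T(208,232))]
sp=[([-.06,0,.191],S(684,35)),([-.06,0,.139],S(686,103)),([-.06,0,.165],S(685,69))]
def W(p,L):
    c,s=np.cos(p[2]),np.sin(p[2]); return np.array([[p[0]+c*x-s*y,p[1]+s*x+c*y,z] for x,y,z in L])
def res(p): return np.concatenate([(pr("top",W(p,[a for a,_ in tp]))-[b for _,b in tp]).ravel(),(pr("side",W(p,[a for a,_ in sp]))-[b for _,b in sp]).ravel()])
r=least_squares(res,[.6,.1,0],loss="soft_l1"); print(r.x,res(r.x).reshape(-1,2).round(1))
print("grip",W(r.x,[[-.06,0,.168]]))
# plane lookups: lamp parts & spare
def back(n,u,v,z):
    c=C[n];R=cv2.Rodrigues(c["rvec"])[0];d=R.T@np.linalg.inv(c["camera_matrix"])@[u,v,1];o=-R.T@c["tvec"];return o+d*(z-o[2])/d[2]
print("spare grip",back("top",340,200,.18),"hub",back("top",332,175,.15))
for z in(.2,.3,.4): print("lamp head",z,back("top",63,270,z),back("top",40,215,z),back("top",60,120,z))
print("lamp base",back("top",137,172,.02), "cam",[(-cv2.Rodrigues(C[n]["rvec"])[0].T@C[n]["tvec"]).round(2) for n in C])
```

```text
[0.51963654 0.20384235 0.06802901] [[-1.  -0.3]
 [ 0.3 -0.7]
 [-0.2  1.2]
 [-1.2  0.4]
 [-0.9  0. ]
 [ 0.5 -0.6]
 [ 0.3 -1. ]
 [ 0.2 -3.5]
 [ 0.2 -2.1]]
grip [[0.45977532 0.19976376 0.168     ]]
spare grip [ 0.44355915 -0.11716366  0.18      ] hub [ 0.50356693 -0.11484249  0.15      ]
lamp head 0.2 [0.36931124 0.43658411 0.2       ] [0.48151011 0.47833933 0.2       ] [0.67494824 0.4338736  0.2       ]
lamp head 0.3 [0.36146014 0.39602935 0.3       ] [0.46126742 0.433173   0.3       ] [0.63334166 0.3936182  0.3       ]
lamp head 0.4 [0.35360903 0.35547459 0.4       ] [0.44102473 0.38800666 0.4       ] [0.59173508 0.35336279 0.4       ]
lamp base [0.59502057 0.32607872 0.02      ] cam [array([0.3 , 0.07, 1.11]), array([0.2 , 0.79, 0.47])]
```

The fit is consistent to about 1 px: axis at (0.520, 0.204), grip at (0.460, 0.200), yaw 3.9°. I'll lift, then travel while turning.

Emit:
arm_command --deltas '[0, 0, 0, 0, 0, 0.12, 60, 0, 0, 0, 0, 0, 0.12, 60, 0, 0, 0, 0, 0, 0.12, 60, 0, 0, 1, 0.14, 0.48, 0.12, 60, 0, 0, 1, 0.14, 0.48, 0.12, 60, 0, 0, 1, 0.14, 0.48, 0.12, 60, 0, 0, 1, 0.14, 0.48, 0.12, 60, 0, 0, 1, 0.14, 0.48, 0.12, 60, 0, 0, 1, 0.14, 0.48, 0.12, 60, 0, 0, 1, 0.14, 0.48, 0.12, 60, 0, 0, 1, 0.14, 0.48, 0.12, 60, 0, 0, 1, 0.14, 0.48, 0.12, 60, 0, 0, 1, 0.14, 0.48, 0.12, 60, 0, 0, 1, 0.14, 0.48, 0.12, 60, 0, 0, 1, 0.14, 0.48, 0.12, 60, 0, 0, 1, 0.14, 0.48, 0.12, 60, 0, 0, 1, 0.14, 0.48, 0.12, 60, 0, 0, 1, 0.14, 0.48, 0.12, 60]' --force 10

```text
clock: 1.9
position: [0.3755, -0.0997, 0.3656]
ee_rot: [-1.757, -2.604, 0.0]
force: [-0.7, 0.5, -0.3]
width: 0.657
gripper_force: 0.0
```

Emit:
arm_command --deltas '[0, 0, 0.8, 0.084, 0.3, 0, 60, 0, 0, 0.8, 0.084, 0.3, 0, 60, 0, 0, 0.8, 0.084, 0.3, 0, 60, 0, 0, 0.8, 0.084, 0.3, 0, 60, 0, 0, 0.8, 0.084, 0.3, 0, 60, 0, 0, 0.8, 0.084, 0.3, 0, 60, 0, 0, 0.8, 0.084, 0.3, 0, 60, 0, 0, 0.8, 0.084, 0.3, 0, 60, 0, 0, 0.8, 0.084, 0.3, 0, 60, 0, 0, 0.8, 0.084, 0.3, -0.1, 60, 0, 0, 0.8, 0.084, 0.3, -0.1, 60, 0, 0, 0.8, 0.084, 0.3, -0.1, 60]'

```text
clock: 3.1
position: [0.4572, 0.1978, 0.2604]
ee_rot: [0.111, -3.13, 0.007]
force: [-0.3, -0.1, 0.7]
width: 0.656
gripper_force: 0.0
```

Run:
```python
from cell import sensors, optics
import cv2, numpy as np
s=sensors.observe(); print(s["clock"],s["position"],s["ee_rot"],s["joints"].round(2))
a=optics.get_image("top")[130:270,130:280];b=optics.get_image("side")[130:270,170:320]
cv2.imwrite("pics/n1.png",cv2.resize(np.hstack([a,b]),(798,372),interpolation=2))
```

```text
3.1 [0.45719624 0.19781967 0.2603844 ] [ 0.11069045 -3.13012986  0.00672735] [ 0.17  0.35 -0.89  1.79  0.29  1.15  0.83]
```

View pics/n1.png

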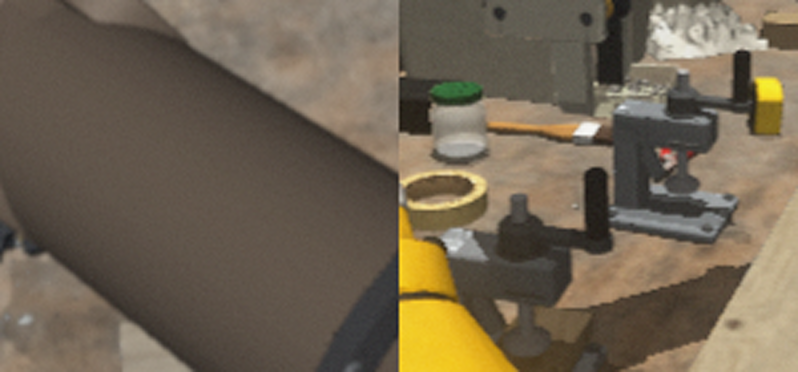

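The top view is blocked by the forearm. The side crop shows both presses and what seems to be the gripper body at the top, near (500–600, 0–125). I'll view the full side frame.

Run:
```python
from cell import optics
import cv2
a=optics.get_image("side")[60:260,120:370]
cv2.imwrite("pics/n2.png",cv2.resize(a,(750,600),interpolation=2))
c=optics.calibration("side")
import numpy as np
print(cv2.projectPoints(np.array([[.457,.198,.241],[.457,.228,.241],[.457,.168,.241],[.46,.2,.191]]),c["rvec"],c["tvec"],c["camera_matrix"],None)[0][:,0]*3-[360,180])
```

```text
[[375.09197736 323.08767033]
 [354.90911647 339.33123606]
 [393.82776795 308.00873539]
 [371.25083283 399.07551042]]
```

View pics/n2.png

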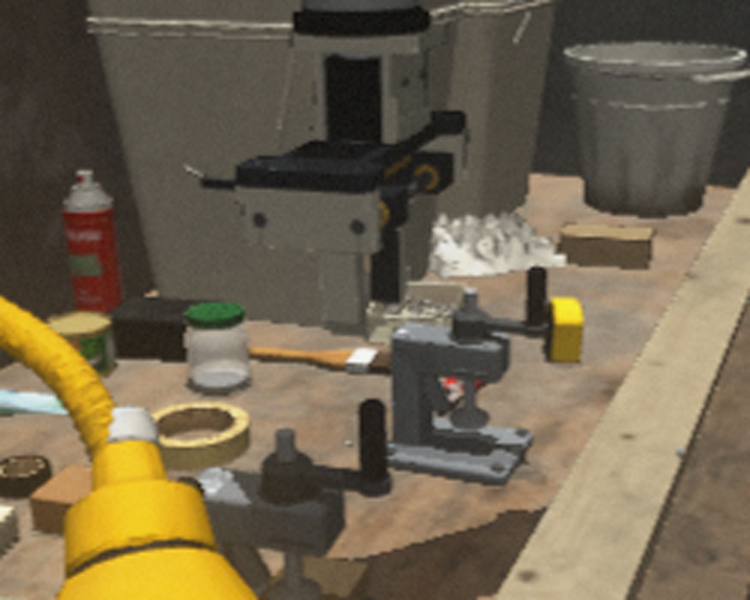

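The near finger tip is at (345,335) and the grip top at (371,400), both matching the prediction. I'll descend over the grip and close on it gently.

Emit:
arm_command --deltas '[0, 0, 0, 0, 0, -0.05, 60, 0, 0, 0, 0, 0, -0.095, 60, 0, 0, 0, 0, 0, -0.095, 60, 0, 0, 0, 0, 0, -0.095, 60, 0, 0, 0, 0, 0, -0.095, 14, 0, 0, 0, 0, 0, -0.095, 14, 0, 0, 0, 0, 0, -0.095, 14, 0, 0, 0, 0, 0, -0.095, 14, 0, 0, 0, 0, 0, -0.095, 14, 0, 0, 0, 0, 0, -0.095, 14, 0, 0, 0, 0, 0, -0.095, 14]' --force 15

```text
clock: 4.35
position: [0.4597, 0.201, 0.1708]
ee_rot: [0.114, -3.139, 0.001]
force: [-0.4, -1.6, 3.6]
width: 0.19
gripper_force: 15.0
```

Gripped at 17.5 mm, as expected. Now I'll feel along +y.

Emit:
arm_command --deltas '[0, 0, 0, 0, 0.003, 0, 14, 0, 0, 0, 0, 0.006, 0, 14, 0, 0, 0, 0, 0.006, 0, 14]'

```text
clock: 4.65
position: [0.4594, 0.2031, 0.1705]
ee_rot: [0.11, -3.137, 0.012]
force: [-3.9, -16.2, 14.4]
width: 0.189
gripper_force: 15.0
```

Emit:
arm_command --deltas '[0, 0, 0, 0, -0.006, 0, 14, 0, 0, 0, 0, -0.012, 0, 14, 0, 0, 0, 0, -0.012, 0, 14]'

```text
clock: 4.95
position: [0.4594, 0.1952, 0.1706]
ee_rot: [0.114, -3.139, -0.001]
force: [-2.7, 1.7, -0.1]
width: 0.193
gripper_force: 15.0
```

It gives towards -y, which is counter-clockwise from above; +y is the stop. I'll swing on the arc with the tool turning along.

Emit:
arm_command --deltas '[0, 0, 0.04, 0.002, -0.0045, 0, 14, 0, 0, 0.08, 0.003, -0.0095, 0, 14, 0, 0, 0.12, 0.005, -0.0145, 0, 14, 0, 0, 0.16, 0.0075, -0.019, 0, 14, 0, 0, 0.2, 0.01, -0.0235, 0, 14, 0, 0, 0.24, 0.0135, -0.028, 0, 14, 0, 0, 0.28, 0.017, -0.0315, 0, 14, 0, 0, 0.32, 0.0205, -0.0355, 0, 14, 0, 0, 0.32, 0.0205, -0.0355, 0, 14]'

```text
clock: 5.85
position: [0.48, 0.1595, 0.1706]
ee_rot: [0.893, -3.011, -0.001]
force: [-3.4, 0.0, 3.0]
width: 0.196
gripper_force: 15.0
```

Run:
```python
from cell import sensors
s=sensors.observe(); print(s["joints"].round(2),s["force"],s["ft_torque"])
```

```text
[ 0.28  0.5  -0.95  1.9   0.48  1.    1.25] [-3.40697248  0.04897807  2.95531039] [0.03250842 0.56732046 0.21383046]
```

Emit:
arm_command --deltas '[0, 0, 0.04, 0.004, -0.0035, 0, 14, 0, 0, 0.08, 0.0085, -0.0065, 0, 14, 0, 0, 0.12, 0.013, -0.009, 0, 14, 0, 0, 0.16, 0.018, -0.011, 0, 14, 0, 0, 0.2, 0.023, -0.0125, 0, 14, 0, 0, 0.24, 0.028, -0.014, 0, 14, 0, 0, 0.28, 0.033, -0.0145, 0, 14, 0, 0, 0.32, 0.0385, -0.015, 0, 14, 0, 0, 0.34, 0.0435, -0.015, 0, 14, 0, 0, 0.34, 0.0435, -0.015, 0, 14]'

```text
clock: 6.85
position: [0.5239, 0.1446, 0.1706]
ee_rot: [1.652, -2.671, -0.0]
force: [-1.2, -0.1, 1.3]
width: 0.193
gripper_force: 15.0
```

Swung about 90°. Now I'll release and lift straight up.

Emit:
arm_command --deltas '[0, 0, 0, 0, 0, 0, 44, 0, 0, 0, 0, 0, 0, 44, 0, 0, 0, 0, 0, 0, 44, 0, 0, 0, 0, 0, 0, 44, 0, 0, 0, 0, 0, 0.05, 44, 0, 0, 0, 0, 0, 0.1, 44, 0, 0, 0, 0, 0, 0.15, 44, 0, 0, 0, 0, 0, 0.15, 44, 0, 0, 0, 0, 0, 0.15, 44, 0, 0, 0, 0, 0, 0.15, 44]'

```text
clock: 7.85
position: [0.5234, 0.1441, 0.3197]
ee_rot: [1.653, -2.67, 0.0]
force: [-0.1, 0.3, 0.1]
width: 0.481
gripper_force: 0.0
```

Run:
```python
from cell import optics,sensors
import cv2,numpy as np
print(sensors.observe()["force"])
a=optics.get_image("side")[60:300,150:350]
cv2.imwrite("pics/n3.png",cv2.resize(a,(500,600),interpolation=2))
```

```text
[-0.13522484  0.29474294  0.14829417]
```

View pics/n3.png

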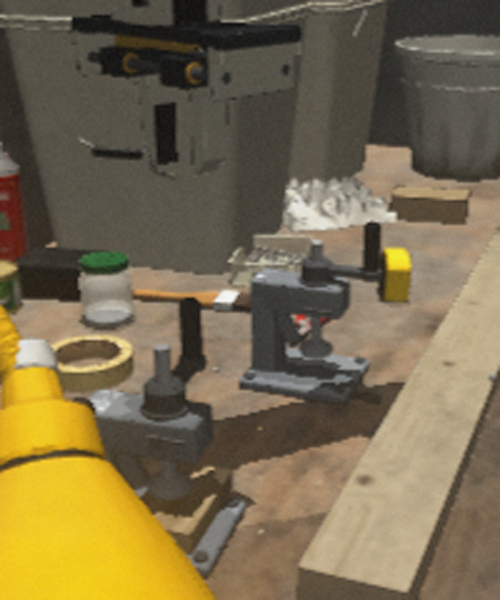

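The crank now points sideways, with its grip at (190,335), and the gripper is clear above it. The offcut is still under the raised foot near (195,510), and the spare crank is unchanged with its grip at (372,250).

```bash
python3 -c "
from cell import arm; print(arm.sign_off())"
```

```text
the job is handed in; nothing more can be done
None
```

The press crank gave towards -y (counter-clockwise from above); I swung it about 90° and let go, with the offcut still in the press and the spare crank untouched, and handed the job in at about 8 s (no verdict was returned).

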